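# Short spin in the microcentrifuge

## Task

Give the tubes in the small centrifuge a short spin: switch it on by pressing down the raised far end of the rocker at the left of its panel, then push the open lid down until it catches and stays shut, then press the single larger round key at the right of the panel fully down and finish while still holding it down with the fingertips, since the rotor turns only as long as that key is held. Nothing needs gripping; press no other key, do not press the round key before the lid has caught, and leave the things standing about where they are.

Things in the scene. Friction and masses are not known exactly. Their poses are not given: they have to be found in the camera images.
- centrifuge: bench microcentrifuge, 245 mm deep (x), 205 wide (y), too heavy to shift. Origin on the counter under its centre; x points from its front (control panel, towards the robot) to its back, z up. Rear: a deck 100 mm high round the rotor bowl, with the lid. Front: the panel, sloping 22 degrees, 56 mm high at the front edge, 86 at the deck, with the controls
- rocker_far_end (a point): point on top of the far (upper) end of the rocker's paddle at the left of the panel, 2.5 mm from the edge. The paddle is 50 mm long (up the slope), 26 wide; its pivot is at mid length, about 16 mm nearer the machine's front in plan. At the start this end stands about 12 mm proud of the panel; pressed down (about 8 mm) it snaps over and stays
- rocker (a joint): the mains rocker: 0 = off (far end standing up), 0.36 rad = on (far end down). A spring snaps it to one of the two; it takes about 2 to 6 N on the far half
- lid_hinge (a point): middle of the lid's hinge line, at the level of the lid's underside (101 mm above the counter), near the back of the machine. The line runs along the machine's y
- lid_front (a point): point on the lid's outer (top) face, on its centre line, 150 mm from the hinge line, 6 mm from the front edge (a 60 mm wide lip there sticks out 8 mm further). The lid is 188 mm wide and 14 mm thick; shut, its top is 115 mm above the counter. It stands open leaning towards the robot, its outer face to the back
- lid (a joint): lid hinge: 0 = shut flat on the deck, 1.0 to 1.25 rad at the start. A stiff sprung hinge holds it where it is, resists with 1 to 2 N at the front edge and lifts an uncaught lid ajar again. Over the last 12 mm at the front edge (below about 0.08 rad) a roller catch in the deck must be overcome, 6 to 15 N there; below 0.03 rad the lid is caught and stays down
- spin_key_top (a point): centre of the top face of the short-spin key, alone at the right of the panel: round, 28 mm wide, 8 mm proud of the panel when up. It moves square to the sloping panel (a straight push down works too). The nearest other key is 22 mm from its edge
- spin_key (a joint): travel of the short-spin key: 0 = up, 0.0045 m = fully down. Sprung: 1 N to start it, 5.5 N fully down, and it comes up when let go
- run_key (a joint): travel of the oblong key (17x34 mm, 5 mm proud) below the dark display in the middle of the panel; 0 = up, 0.003 m = fully down. Not to be pressed
- up_key (a joint): travel of one small round key (14 mm wide, nearer the middle); 0 = up, 0.003 m = down. Not to be pressed
- incubator_corner (a point): foot of the front right-hand corner of a tall fixed incubator, 440 mm high: from here it fills 390 mm to the left (world +y) and 400 mm back (world +x); its door handle stands 40 mm out of the front, near the far left edge. Keep the arm and gripper clear of it
- cartons_face (a point): foot of a stack of large fixed cartons, 680 mm high, right of the centrifuge: it fills the counter to the right of this point (world -y), from 200 mm nearer the robot to 270 mm further away in x; its face runs roughly along x. Keep the arm and gripper clear of it
- down_key (a joint): travel of the other small round key (14 mm wide, nearer the rocker); 0 = up, 0.003 m = down. Not to be pressed
- slides: flat black slide box 65x99x28 mm, beside the centrifuge's left wall. Leave it alone. Origin under its centre
- stopper: rubber stopper, 28 mm wide, 24 mm high, close to the centrifuge's right wall. Leave it alone. Origin under its centre
- marker: white-bodied marker pen lying down, 16x132x18 mm, left of the centrifuge. Leave it alone. Origin under its middle
- rack: tube rack with five tubes, 50x165x118 mm. Leave it alone. Origin under its centre
- dish: clear petri dish, 61 mm wide, 16 mm high. Leave it alone. Origin under its centre
- flask: small conical flask, 51 mm wide, 88 mm high. Leave it alone. Origin under its centre
- beaker: small beaker, 44x51x59 mm. Leave it alone. Origin under its centre

How it is judged:
By the outcome, as a careful person would: the job done as asked, in the order asked, and still so for the second after the job is handed in, while the arm keeps its last pose, push and grip.
It also fails if it takes over 54 s, if anything falls off the work surface, if the arm or the gripper's body presses on something with over 40 N, if the wrist force passes 120 N, or if a joint passes its speed limit or range.

## Robot

A 7-joint arm with a two-finger parallel gripper is mounted at the origin on a cart in front of the work surface, level with it; the furniture and walls round the work are solid. World frame = base frame: x ahead of the robot, y to its left, z up, the work surface at z = 0. Lengths are in mm, angles in rad, forces in N, time in s.
With the tool pointing down it reaches from about 400 to 875 mm from the base axis. Payload 4.4 kg.
Tool frame: the origin (TCP) lies at the very end of the fingers, on their centre line; the grasp point (between the pads) lies tcp_to_grasp behind it (tcp_to_grasp is the distance from the TCP to the grasp point, in mm); z points along the fingers, y is the line along which they close (so a half turn about z gives the same grasp; the last joint's range is limited). The gripper opens to 85 mm and grips with 20 to 120 N. Pads are 22 mm wide; open, the fingers measure 114 mm over their backs; the gripper's body (76 mm by 85 mm) begins 54 mm behind the grasp point. The pads swing forward as they close: fully open they stand 13 mm farther back than shut.
Start: joints at [-1.382, 0.628, 0.038, 1.517, -0.027, 0.996, -0.02], TCP at [163.809, 629.035, 231.313] pointing down, gripper open.
Joint ranges: [-3.06, 3.06], [-0.37, 2.12], [-1.25, 1.32], [0.18, 2.47], [-1.1, 4.24], [0.23, 1.98], [-2.94, 2.94]. Speed limits (rad/s): [2.57, 2.57, 3.14, 3.14, 3.14, 3.14, 3.14].

## Interface

Orientations are given as a unit quaternion [x, y, z, w].
In Python, from plant import * gives the robot as it stands. The module is installed in compiled form; this text tells all that it offers.
- The arm moves only by the shell command python3 -m pendant 'ROWS' [OPENING] [FORCE]. ROWS is JSON, a list of rows, each an object with "delta_pos": the shift along the tool's x, y, z in m, a list of three; "rotation": the turn, a rotation vector about the tool's x, y, z in degrees, a list of three. In form: [{"delta_pos": [dx, dy, dz], "rotation": [rx, ry, rz]}, ...]. A call has 1 to 8 rows; each row shifts and turns the commanded pose from where the row before left it, along the tool's axes as they then stand; what a row does not reach is not made up. A row lasts 1/8 s, in which the tool goes at most 62.5 mm and 10.7 degrees, less where a joint would pass 70% of its speed; a pose out of reach is approached as far as the arm can. A call is refused whole if a number of a shift passes 0.0625 or a number of a turn 10.7, either way. A call with a gripper value outside its range is refused whole. OPENING is the opening, from 0 (shut) to 1 (fully open), set as the call begins (- or left out, the last holds). The fingers move at their own pace and stop on an object; FORCE is the grip in N (left out, the last holds). Time passes only in rows, so rows that do not move let the fingers close. It gives the time, the measured TCP pose, the force, the opening and the grip force at its end, in the units of the state.
- sense(): the state, without advancing time (a new reading comes with each control period).
- camera(name): name is "side" or "top"; returns a dict with "img" (480x640x3 uint8, blue, green, red), "fx", "fy", "cx", "cy" (pixels), "R" (3x3) and "t" (3): a world point X has camera coordinates R X + t. Camera axes: x right, y down, z forward; pixel columns grow to the right and rows downward; lengths in mm; the calibration is good to about 2 mm. A picture is of the moment at which its call begins. There is no depth.
- sign_off(): hands the job in; it is judged then, once.
Trained networks look in a picture, given as the dict that the camera call returned (one of the last four; its "shot" number tells which), for a name from the list of things; names that differ only in an ending like _2 or _b are one class to them, and where a whole thing is asked for, a point or a joint stands for the part that bears it (a point fixed in the world has none). Each returns a list of dicts, best first, with "score" (0 to 1); they miss things now and then, are a little off and sometimes report something else, mostly with a low value. They report only what shows in the picture. A call takes as long as a camera call.
- boxes_of(picture, label): "rect" ([left, top, width, height] in pixels, round what is visible of it).
- tip_of(picture, label): "xy" ([column, row] in pixels: a listed point, or the origin of a listed thing).
The state is a dict: "time_s": time; "joint_pos": joint angles; "joint_vel": joint speeds; "tau": joint torques, N m; "tcp_pos": TCP position; "tool_rot": TCP orientation; "wrist_force": force on the tool from outside, world axes, zero at the start; "wrist_torque": the same for the moment, N m; "gripper_width": finger opening in mm; "grasp_force": force on a finger pad.
Only numpy, scipy, OpenCV 4.12 (cv2) and the standard library are available. Lean on these libraries where they do the work, as an engineer would, in place of code of your own. Each camera call takes 0.05 s, during which the arm holds its last target. There are 200 camera calls.

## Working session

There is one attempt and no reset: what is moved stays moved. The work goes in short steps, Python scripts to look and compute and a shell command to move; the robot and the scene stay as the last step left them, time stands still between calls to the robot, and variables do not carry over. Pictures are saved under pics/ and viewed, at most 10 in all, crops included, and the job is handed in when it is done.

```bash
mkdir -p pics
cat > h.py <<'E'
from plant import *
import numpy as np, cv2
from scipy.optimize import least_squares
from scipy.spatial.transform import Rotation as Ro
def ray(c,uv):
    R=np.array(c["R"]);t=np.array(c["t"]);C=-R.T@t
    d=R.T@np.array([(uv[0]-c["cx"])/c["fx"],(uv[1]-c["cy"])/c["fy"],1]);return C,d/np.linalg.norm(d)
def proj(c,X):
    p=np.array(c["R"])@np.array(X,float)+np.array(c["t"]);return np.array([c["fx"]*p[0]/p[2]+c["cx"],c["fy"]*p[1]/p[2]+c["cy"]])
def onz(c,uv,z):
    C,d=ray(c,uv);return C+d*(z-C[2])/d[2]
def tri(ca,ua,cb,ub):
    A,a=ray(ca,ua);B,b=ray(cb,ub)
    s=np.linalg.lstsq(np.c_[a,-b],B-A,rcond=None)[0];p=A+a*s[0];q=B+b*s[1];return (p+q)/2,np.linalg.norm(p-q)
E
python3 - <<'E'
from h import *
s=camera("side");t=camera("top")
np.set_printoptions(precision=1,suppress=True)
for n,c in(("side",s),("top",t)):
    cv2.imwrite(f"pics/{n}0.png",c["img"]); print(n,-np.array(c["R"]).T@np.array(c["t"]))
for l in "centrifuge rocker_far_end lid_hinge lid_front spin_key_top incubator_corner cartons_face slides stopper rack dish flask beaker marker".split():
    a=tip_of(s,l);b=tip_of(t,l)
    f=lambda r:[(np.round(x["xy"],1).tolist(),round(x["score"],2)) for x in r[:2]]
    print(l,f(a),f(b),end=" ")
    if a and b:print(*tri(s,a[0]["xy"],t,b[0]["xy"]),end="")
    print()
st=sense();print(st["tcp_pos"],st["tool_rot"],st["time_s"])
E
```

```text
side [-592.4  273.3 1158.2]
top [ 447.9  -26.6 1275.3]
centrifuge [([394.5, 237.5], 0.91)] [([408.3, 242.7], 0.9)] [ 558.2 -289.3   -8.6] 10.37026259480906
rocker_far_end [([257.5, 292.8], 0.67), ([369.7, 229.8], 0.6)] [([377.6, 256.0], 0.61)] [510.8 -14.7 -49.4] 374.28791688862646
lid_hinge [([394.6, 189.7], 0.86)] [([433.3, 204.7], 0.71), ([441.7, 210.4], 0.35)] [ 648.8 -321.5  112.9] 6.226816633778098
lid_front [([400.4, 162.7], 0.89)] [([438.5, 210.3], 0.91)] [ 611.9 -305.6  244.1] 5.988791169539722
spin_key_top [([418.5, 240.2], 0.58)] [([292.8, 280.0], 0.62), ([432.8, 286.9], 0.58)] [ 370.2 -102.1  243.5] 302.16821751597547
incubator_corner [] [([334.6, 217.6], 0.6)] 
cartons_face [] [] 
slides [([183.6, 272.2], 0.73), ([346.8, 256.8], 0.53)] [([348.5, 259.1], 0.81)] [463.2 130.2 165.6] 473.5511697855994
stopper [([437.7, 256.0], 0.62), ([259.2, 294.0], 0.59)] [([443.5, 287.6], 0.63)] [ 434.1 -383.1    1.4] 7.7919615817066274
rack [([242.1, 261.8], 0.97)] [([211.4, 281.7], 0.61), ([238.0, 235.9], 0.55)] [440.  220.2 135.8] 26.368009420562352
dish [] [([175.2, 236.9], 0.76), ([413.0, 245.0], 0.72)] 
flask [([226.4, 299.2], 0.65)] [([211.5, 286.1], 0.64)] [431.4 265.    1.1] 3.630681834616111
beaker [([259.3, 295.9], 0.83)] [([242.5, 285.8], 0.8)] [431.8 176.1 -11.3] 7.050557615435625
marker [] [([293.2, 277.7], 0.61)] 
[163.8 629.  231.3] [ 0.1  1.  -0.  -0. ] 1.5
```

Run:
```python
import cv2
for n,(x,y,w,h) in {"side":(150,90,360,270),"top":(280,130,260,195)}.items():
    i=cv2.imread(f"pics/{n}0.png"); cv2.imwrite(f"pics/{n}0c.png",cv2.resize(i[y:y+h,x:x+w],(800,600),interpolation=cv2.INTER_CUBIC))
```

```text
(no output)
```

View pics/side0c.png

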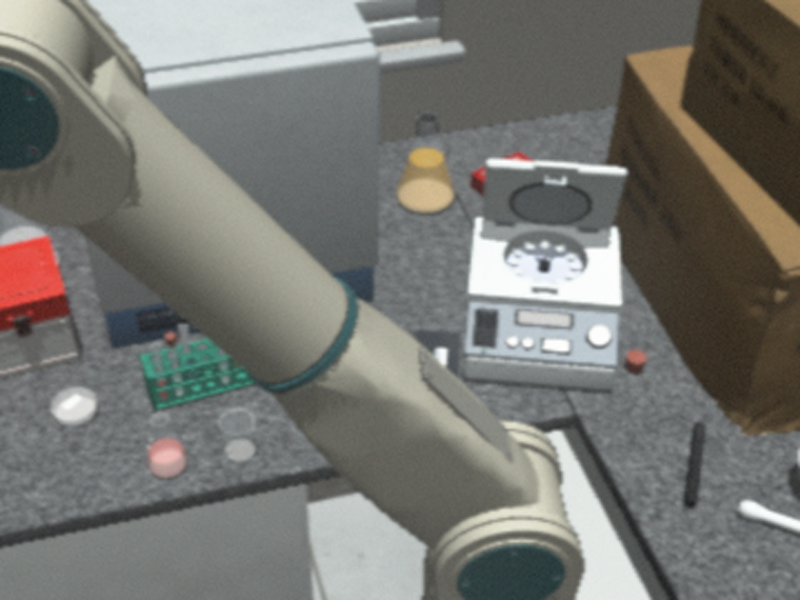

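View pics/top0c.png

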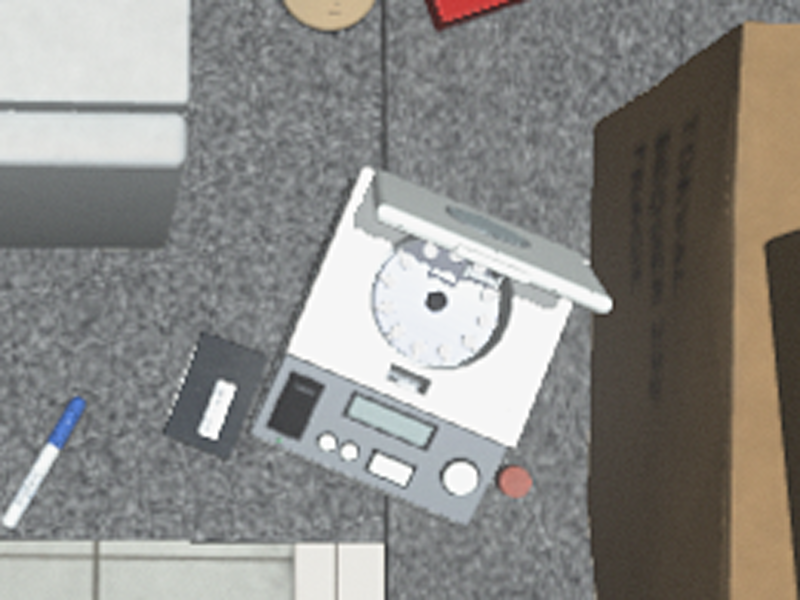

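View pics/top0.png

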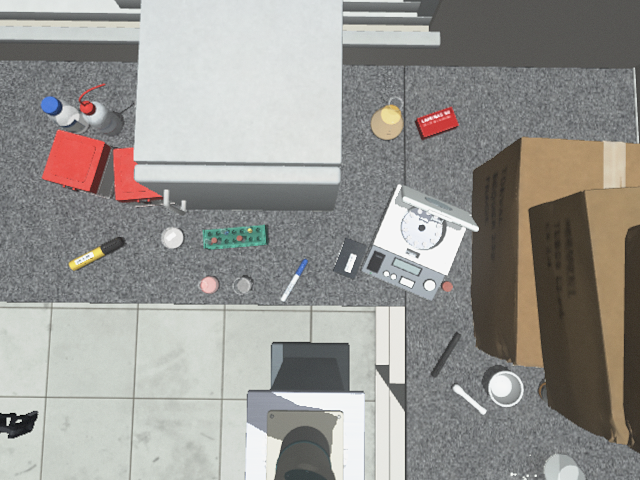

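The side crop shows the panel clear of the arm. In full-image pixels the rocker's far end is at about (369,230) and the spin key at about (419,241). The top view shows the machine yawed about -22°, with the rocker's far end at crop (303,378), the key at (460,476) and the lid open near the cartons. The detector was several pixels off on the key, so I'll fit the machine pose from hand-read points.

```bash
cat >> h.py <<'E'
def hs(p):return np.array([150+p[0]/2.2222,90+p[1]/2.2222])
def ht(p):return np.array([280+p[0]/3.0769,130+p[1]/3.0769])
E
python3 - <<'E'
from h import *
np.set_printoptions(precision=1,suppress=True)
s=camera("side");t=camera("top")
C=[(t,ht((253,435)),(-122.5,102.5,56)),(t,ht((467,523)),(-122.5,-102.5,56)),(t,ht((287,355)),(-48,102.5,100)),(t,ht((517,446)),(-48,-102.5,100)),
(s,hs((467,362)),(-122.5,102.5,56)),(s,hs((613,374)),(-122.5,-102.5,56)),(s,hs((469,300)),(-48,102.5,100)),(s,hs((620,303)),(-48,-102.5,100))]
def W(p,m):
    c,q=np.cos(p[2]),np.sin(p[2]);return np.array([p[0]+c*m[0]-q*m[1],p[1]+q*m[0]+c*m[1],m[2]])
f=lambda p:np.concatenate([proj(c,W(p,m))-u for c,u,m in C])
r=least_squares(f,[540,-280,-.38],loss="soft_l1",x_scale=[10,10,.1]);p=r.x;np.save("p.npy",p)
print(p[:2],np.degrees(p[2]));print(f(p).reshape(-1,2));print("f",t["fx"],s["fx"])
def M(w):
    d=w-np.array([p[0],p[1],0]);c,q=np.cos(p[2]),np.sin(p[2]);return np.array([c*d[0]+q*d[1],-q*d[0]+c*d[1],d[2]])
for n,a,b in (("rocker far",(487,311),(306,377)),("rocker near",(485,346),(284,437)),("spin",(598,335),(460,476)),("up",(527,343),(349,452)),("lidfrontL",(487,162),(380,209)),("lidfrontR",(626,169),(608,308)),("deck catch",(545,290),(409,378))):
    w,e=tri(s,hs(a),t,ht(b));print(n,w,e,"M",M(w))
for l in ["rocker_far_end","spin_key_top","lid_front","lid_hinge"]:
  for n,c in(("s",s),("t",t)):
    for x in tip_of(c,l)[:2]: print(l,n,np.round(x["xy"],1),round(x["score"],2))
for n,uv in(("cart1",ht((593,440))),("cart2",ht((588,590))),("cart3",ht((595,125))),("inc",ht((165,246))),("stopper",ht((515,481)))):print(n,onz(t,uv,0))
st=sense();R=Ro.from_quat(st["tool_rot"]).as_matrix();print(R,st["gripper_width"])
print(tcp_to_grasp if 'tcp_to_grasp' in globals() else None)
E
```

```text
[ 550.5 -283.4] -21.1724534364092
[[-1.8  1. ]
 [ 0.8  1.4]
 [-0.6 -0.3]
 [-0.9 -0. ]
 [-0.7 -3.7]
 [ 3.2 -4.2]
 [ 0.2 -3.2]
 [ 0.8 -0. ]]
f 457.75980831632216 530.4641833923849
rocker far [ 525.4 -191.1   76.8] 0.15068605575670832 M [-56.7  77.   76.8]
rocker near [ 474.8 -173.    61.8] 2.885898237284397 M [-110.4   75.6   61.8]
spin [ 443.5 -321.3   73.8] 2.749794403540896 M [-86.1 -74.   73.8]
up [ 462.7 -228.3   64.6] 3.1214598460798637 M [-101.7   19.6   64.6]
lidfrontL [ 641.3 -222.4  239.8] 2.955272314415524 M [ 62.7  89.7 239.8]
lidfrontR [ 568.3 -390.2  246.2] 0.2348996025317179 M [ 55.2 -93.1 246.2]
deck catch [ 524.6 -274.2   96.4] 1.4810838988850186 M [-27.4  -0.8  96.4]
rocker_far_end s [368.5 228.2] 0.62
rocker_far_end t [379.5 255.7] 0.44
rocker_far_end t [426.5 286.8] 0.38
spin_key_top s [417.6 240.1] 0.41
spin_key_top t [430.5 286.6] 0.51
lid_front s [402.4 163.4] 0.76
lid_front t [436.2 209.4] 0.94
lid_hinge s [396.9 188.9] 0.55
lid_hinge t [433.8 203.7] 0.73
lid_hinge t [332.8 217.9] 0.29
cart1 [ 476.8 -461.5    0. ]
cart2 [ 342.6 -454.8    0. ]
cart3 [ 766.9 -468.3    0. ]
inc [648.6 -72.6   0. ]
stopper [ 438.9 -390.5    0. ]
[[-1.   0.3 -0. ]
 [ 0.3  1.   0. ]
 [ 0.   0.  -1. ]] 85.32956259258577
18.700000000000003
```

```bash
cat >> h.py <<'E'
np.set_printoptions(precision=4,suppress=True)
p=np.load("p.npy")
def W(m):
    c,q=np.cos(p[2]),np.sin(p[2]);return np.array([p[0]+c*m[0]-q*m[1],p[1]+q*m[0]+c*m[1],m[2]])
def M(w):
    d=w-np.array([p[0],p[1],0]);c,q=np.cos(p[2]),np.sin(p[2]);return np.array([c*d[0]+q*d[1],-q*d[0]+c*d[1],d[2]])
def rot():  # rotvec (deg, tool) to align tool y with machine y, z down
    R=Ro.from_quat(sense()["tool_rot"]);c,q=np.cos(p[2]),np.sin(p[2])
    D=Ro.from_matrix(np.array([[-c,-q,0],[-q,c,0],[0,0,-1]]).T);return np.degrees((R.inv()*D).as_rotvec())
def d(a,b=None):
    R=Ro.from_quat(sense()["tool_rot"]).as_matrix();b=sense()["tcp_pos"] if b is None else b
    return R.T@(np.array(a)-np.array(b))/1000
E
python3 - <<'E'
from h import *
print(rot(),d([420,330,290]),d(W([-72,76,150]),[420,330,290]),W([-72,76,150]))
E
```

```text
[ 0.0007 -0.0018  6.5729] [-0.3233 -0.2248 -0.0587] [-0.2181 -0.477   0.14  ] [ 510.7944 -186.5148  150.    ]
```

```bash
python3 -m pendant '[{"delta_pos":[-0.04,-0.028,-0.0075],"rotation":[0,0,0]},{"delta_pos":[-0.04,-0.028,-0.0075],"rotation":[0,0,0]},{"delta_pos":[-0.04,-0.028,-0.0075],"rotation":[0,0,0]},{"delta_pos":[-0.04,-0.028,-0.0075],"rotation":[0,0,0]},{"delta_pos":[-0.04,-0.028,-0.0075],"rotation":[0,0,0]},{"delta_pos":[-0.04,-0.028,-0.0075],"rotation":[0,0,0]},{"delta_pos":[-0.04,-0.028,-0.0075],"rotation":[0,0,0]},{"delta_pos":[-0.04,-0.028,-0.0075],"rotation":[0,0,6.6]}]' 0 40
python3 -c "
from h import *
print(sense()['joint_pos'],rot(),d(W([-72,76,150])))"
```

```text
time_s: 3.0
tcp_pos: [418.0, 330.3, 291.8]
tool_rot: [0.185, 0.983, 0.0, 0.0]
wrist_force: [0.8, 1.0, -0.3]
gripper_width: -0.3
grasp_force: 0.0
[-0.7959  0.3931  0.1061  1.7671 -0.0491  0.9832  0.5272] [ 0.0443  0.0074 -0.1957] [-0.2747 -0.4476  0.1415]
```

```bash
python3 -m pendant '[{"delta_pos":[-0.03,-0.05,0.006],"rotation":[0,0,0]},{"delta_pos":[-0.03,-0.05,0.006],"rotation":[0,0,0]},{"delta_pos":[-0.03,-0.05,0.006],"rotation":[0,0,0]},{"delta_pos":[-0.03,-0.05,0.006],"rotation":[0,0,0]},{"delta_pos":[-0.03,-0.05,0.006],"rotation":[0,0,0]},{"delta_pos":[-0.03,-0.05,0.006],"rotation":[0,0,0]},{"delta_pos":[-0.03,-0.05,0.006],"rotation":[0,0,0]},{"delta_pos":[-0.03,-0.05,0.006],"rotation":[0,0,0]}]'
python3 -c "
from h import *
print(sense()['joint_pos'],rot(),d(W([-72,76,150])))"
```

```text
time_s: 4.0
tcp_pos: [496.6, -129.9, 243.4]
tool_rot: [0.184, 0.983, 0.0, 0.001]
wrist_force: [1.0, 0.3, -0.0]
gripper_width: -0.1
grasp_force: 0.0
[ 0.054   0.4241  0.2085  1.8846 -0.1148  0.8433  1.5221] [ 0.0264  0.0545 -0.005 ] [-0.0336 -0.0477  0.0934]
```

```bash
python3 -m pendant '[{"delta_pos":[-0.017,-0.024,0.03],"rotation":[0,0,0]},{"delta_pos":[-0.0165,-0.0235,0.03],"rotation":[0,0,0]},{"delta_pos":[0,0,0.03],"rotation":[0,0,0]},{"delta_pos":[0,0,0.028],"rotation":[0,0,0]},{"delta_pos":[0,0,0],"rotation":[0,0,0]}]'
python3 - <<'E'
from h import *
s=camera("side");t=camera("top")
print(M(sense()["tcp_pos"]),proj(s,sense()["tcp_pos"]),proj(t,sense()["tcp_pos"]))
a=cv2.resize(s["img"][180:270,330:450],(480,360),interpolation=3);b=cv2.resize(t["img"][190:310,320:480],(480,360),interpolation=3)
cv2.imwrite("pics/b.png",np.vstack([a,b])[:600] if 0 else cv2.resize(np.hstack([a,b]),(800,300)))
E
```

```text
time_s: 4.62
tcp_pos: [508.7, -184.0, 123.7]
tool_rot: [0.184, 0.983, 0.0, -0.002]
wrist_force: [0.4, -0.5, -0.7]
gripper_width: 0.0
grasp_force: 0.0
[-72.8073  77.6313 125.9044] [369.8243 221.2121] [379.5371 257.1226]
```

View pics/b.png

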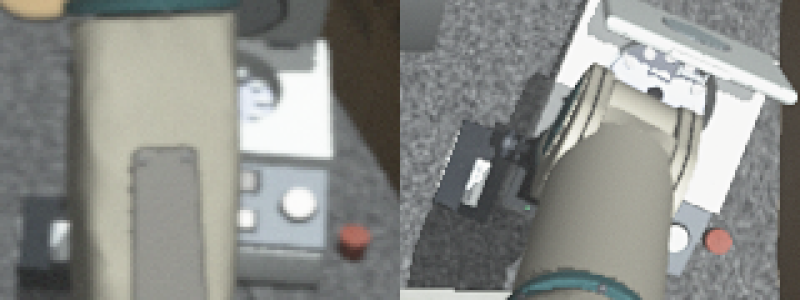

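The arm hides the panel in both views, so I'll go down by feel.

```bash
python3 -m pendant '[{"delta_pos":[0,0,0.012],"rotation":[0,0,0]},{"delta_pos":[0,0,0.01],"rotation":[0,0,0]},{"delta_pos":[0,0,0.004],"rotation":[0,0,0]},{"delta_pos":[0,0,0.003],"rotation":[0,0,0]},{"delta_pos":[0,0,0.002],"rotation":[0,0,0]}]'
```

```text
time_s: 5.35
tcp_pos: [510.2, -184.5, 94.2]
tool_rot: [0.184, 0.983, -0.0, 0.0]
wrist_force: [-0.1, 0.2, 1.2]
gripper_width: 0.0
grasp_force: 0.0
```

```bash
python3 -m pendant '[{"delta_pos":[0,0,0.002],"rotation":[0,0,0]},{"delta_pos":[0,0,0.001],"rotation":[0,0,0]},{"delta_pos":[0,0,0],"rotation":[0,0,0]}]'; python3 -m pendant '[{"delta_pos":[0,0,0.002],"rotation":[0,0,0]},{"delta_pos":[0,0,0.001],"rotation":[0,0,0]},{"delta_pos":[0,0,0],"rotation":[0,0,0]}]'
```

```text
time_s: 5.72
tcp_pos: [510.2, -184.5, 91.3]
tool_rot: [0.184, 0.983, 0.0, -0.0]
wrist_force: [0.2, 1.2, 0.0]
gripper_width: -0.1
grasp_force: 0.0
time_s: 6.1
tcp_pos: [510.0, -184.4, 88.1]
tool_rot: [0.184, 0.983, 0.0, -0.0]
wrist_force: [0.1, -0.3, -0.5]
gripper_width: 0.1
grasp_force: 0.0
```

```bash
python3 -m pendant '[{"delta_pos":[0,0,0.001],"rotation":[0,0,0]},{"delta_pos":[0,0,0.001],"rotation":[0,0,0]},{"delta_pos":[0,0,0],"rotation":[0,0,0]}]'; python3 -m pendant '[{"delta_pos":[0,0,0.001],"rotation":[0,0,0]},{"delta_pos":[0,0,0.001],"rotation":[0,0,0]},{"delta_pos":[0,0,0],"rotation":[0,0,0]}]'
```

```text
time_s: 6.48
tcp_pos: [510.0, -184.4, 86.1]
tool_rot: [0.184, 0.983, 0.0, -0.0]
wrist_force: [-0.2, -0.7, -0.2]
gripper_width: 0.0
grasp_force: 0.0
time_s: 6.85
tcp_pos: [510.1, -184.5, 84.1]
tool_rot: [0.184, 0.983, 0.0, -0.0]
wrist_force: [-1.0, -0.7, 0.5]
gripper_width: 0.1
grasp_force: 0.0
```

```bash
for i in 1 2 3; do python3 -m pendant '[{"delta_pos":[0,0,0.001],"rotation":[0,0,0]},{"delta_pos":[0,0,0.001],"rotation":[0,0,0]},{"delta_pos":[0,0,0],"rotation":[0,0,0]}]' | grep -E "tcp|wrist"; done
```

```text
tcp_pos: [510.2, -184.6, 82.4]
wrist_force: [0.1, -1.0, 1.9]
tcp_pos: [510.4, -184.6, 81.8]
wrist_force: [-3.2, 1.9, 15.3]
tcp_pos: [510.5, -184.6, 81.4]
wrist_force: [-6.5, 2.5, 28.8]
```

Stiff contact at z≈82 fits either a rocker that has already snapped over or the panel itself. I'll back off and look.

```bash
python3 -m pendant '[{"delta_pos":[0,0,-0.03],"rotation":[0,0,0]},{"delta_pos":[0,0,-0.05],"rotation":[0,0,0]},{"delta_pos":[0,0.03,-0.05],"rotation":[0,0,0]},{"delta_pos":[0.01,0.058,-0.02],"rotation":[0,0,0]},{"delta_pos":[0.01,0.06,0],"rotation":[0,0,0]},{"delta_pos":[0.01,0.06,0],"rotation":[0,0,0]},{"delta_pos":[0.01,0.06,0],"rotation":[0,0,0]},{"delta_pos":[0.01,0.06,0],"rotation":[0,0,0]}]'
python3 - <<'E'
from h import *
s=camera("side");t=camera("top");cv2.imwrite("pics/s2.png",s["img"]);cv2.imwrite("pics/t2.png",t["img"])
o=cv2.imread("pics/side0.png");o2=cv2.imread("pics/top0.png")
f=lambda i:cv2.resize(i[210:270,350:430],(400,300),interpolation=3)
g=lambda i:cv2.resize(i[230:290,360:440],(400,300),interpolation=3)
cv2.imwrite("pics/c.png",np.vstack([np.hstack([f(o),f(s["img"])]),np.hstack([g(o2),g(t["img"])])]))
E
```

```text
time_s: 8.98
tcp_pos: [582.2, 141.3, 228.2]
tool_rot: [0.184, 0.983, -0.0, 0.0]
wrist_force: [1.1, 0.3, -0.7]
gripper_width: 0.2
grasp_force: 0.0
```

View pics/c.png

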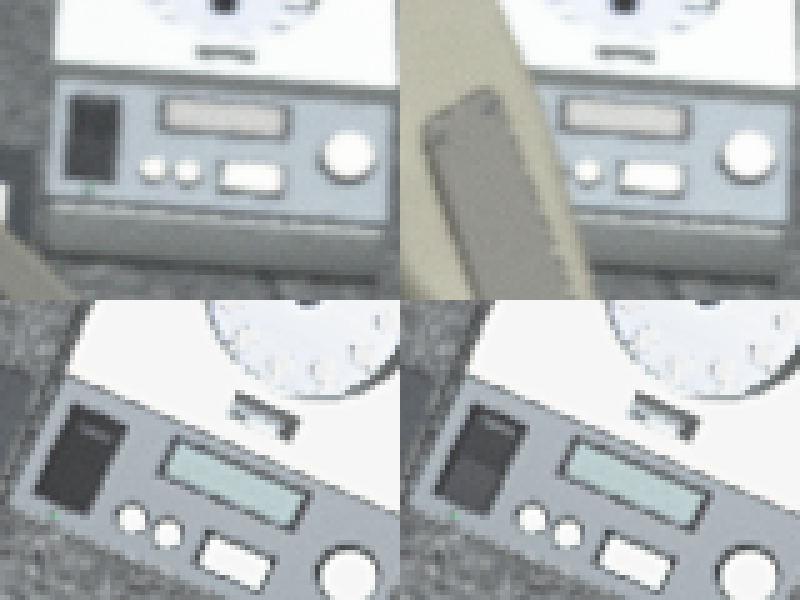

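The rocker's near half is now lit and a gap shows at its far end, so it has snapped to on. Next is the lid, passing well clear of the incubator.

```bash
python3 -c "
from h import *
print(W([97,0,305]),d([500,-80,305]),d(W([97,0,305]),[500,-80,305]))
s=np.load('p.npy')"
```

```text
[ 640.937  -318.4235  305.    ] [-0.0035 -0.2435 -0.0788] [-0.2155 -0.174  -0.0014]
```

```bash
python3 -m pendant '[{"delta_pos":[0.005,-0.04,-0.02],"rotation":[0,0,0]},{"delta_pos":[0,-0.05,-0.02],"rotation":[0,0,0]},{"delta_pos":[0,-0.05,-0.02],"rotation":[0,0,0]},{"delta_pos":[0,-0.05,-0.019],"rotation":[0,0,0]},{"delta_pos":[0,-0.05,0],"rotation":[0,0,0]},{"delta_pos":[0,0,0],"rotation":[0,0,0]}]'
python3 -c "
from h import *
print(sense()['joint_pos'],rot(),d(W([97,0,305])))"
```

```text
time_s: 9.82
tcp_pos: [488.8, -87.2, 307.7]
tool_rot: [0.188, 0.982, -0.001, 0.0]
wrist_force: [0.9, 0.9, -0.1]
gripper_width: -0.1
grasp_force: 0.0
[-0.0813  0.3282  0.2705  1.8356 -0.101   0.9912  1.4237] [-0.0979  0.0254 -0.4838] [-0.2267 -0.1587  0.0031]
```

```bash
python3 -m pendant '[{"delta_pos":[-0.03,-0.035,0],"rotation":[0,0,0]},{"delta_pos":[-0.04,-0.035,0],"rotation":[0,0,0]},{"delta_pos":[-0.04,-0.035,0],"rotation":[0,0,0]},{"delta_pos":[-0.04,-0.03,0],"rotation":[0,0,0]},{"delta_pos":[-0.04,-0.024,0],"rotation":[0,0,0]},{"delta_pos":[-0.037,0,0.003],"rotation":[0,0,-0.4]},{"delta_pos":[0,0,0],"rotation":[0,0,0]}]'
python3 -c "
from h import *
print(M(sense()['tcp_pos']),sense()['joint_pos'],rot(),d(W([97,0,225])))
c=camera('side');cv2.imwrite('pics/s3.png',cv2.resize(c['img'][90:290,290:510],(660,600),interpolation=3))"
```

```text
time_s: 10.7
tcp_pos: [646.6, -312.1, 301.5]
tool_rot: [0.18, 0.984, 0.001, -0.001]
wrist_force: [-0.2, 0.8, 0.1]
gripper_width: -0.1
grasp_force: 0.0
[100.0347   7.9332 301.544 ] [ 0.2761  0.7     0.2759  1.201  -0.1859  1.2667  1.7552] [ 0.0634 -0.1166  0.4585] [ 0.0029 -0.008   0.0765]
```

View pics/s3.png

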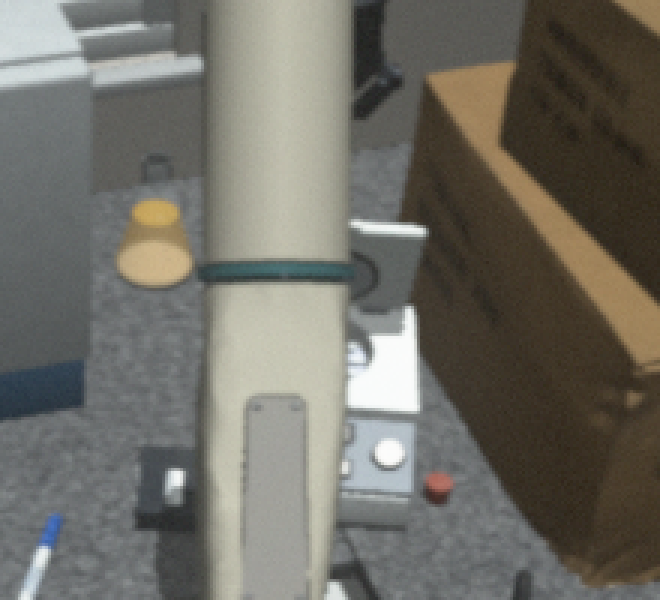

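The gripper is above and behind the open lid, whose top edge shows at crop (390,230). I'll lower it behind the lid.

```bash
python3 -m pendant '[{"delta_pos":[0,-0.004,0.025],"rotation":[0,0,0.4]},{"delta_pos":[0,-0.004,0.025],"rotation":[0,0,0]},{"delta_pos":[0,0,0.025],"rotation":[0,0,0]},{"delta_pos":[0.005,0,0],"rotation":[0,0,0]},{"delta_pos":[0,0,0],"rotation":[0,0,0]}]'; python3 -m pendant '[{"delta_pos":[0.01,0,0],"rotation":[0,0,0]},{"delta_pos":[0.01,0,0],"rotation":[0,0,0]},{"delta_pos":[0.01,0,0.002],"rotation":[0,0,0]},{"delta_pos":[0,0,0],"rotation":[0,0,0]}]'; python3 -c "
from h import *
print(M(sense()['tcp_pos']),rot())"
```

```text
time_s: 11.38
tcp_pos: [637.3, -318.0, 230.8]
tool_rot: [0.184, 0.983, -0.0, 0.001]
wrist_force: [-0.4, 0.7, 1.1]
gripper_width: 0.2
grasp_force: 0.0
time_s: 11.88
tcp_pos: [608.3, -307.4, 227.4]
tool_rot: [0.184, 0.983, 0.0, -0.0]
wrist_force: [1.3, 0.3, -0.5]
gripper_width: -0.1
grasp_force: 0.0
[ 62.5963  -1.4821 227.435 ] [ 0.012  -0.0521 -0.0484]
```

```bash
python3 -m pendant '[{"delta_pos":[0.014,0,0.0075],"rotation":[0,0,0]},{"delta_pos":[0.014,0,0.0095],"rotation":[0,0,0]},{"delta_pos":[0.01,0,0.0095],"rotation":[0,0,0]},{"delta_pos":[0.01,0,0.01],"rotation":[0,0,0]},{"delta_pos":[0,0,0],"rotation":[0,0,0]}]'; python3 -c "
from h import *
print(M(sense()['tcp_pos']),rot())
c=camera('top');cv2.imwrite('pics/t4.png',cv2.resize(c['img'][150:330,340:500],(533,600),interpolation=3))"
```

```text
time_s: 12.5
tcp_pos: [563.9, -290.0, 190.3]
tool_rot: [0.184, 0.983, 0.0, -0.001]
wrist_force: [-0.4, -0.6, 0.5]
gripper_width: 0.3
grasp_force: 0.0
[ 14.8928  -1.3331 190.2515] [ 0.0132 -0.1025 -0.0397]
```

View pics/t4.png

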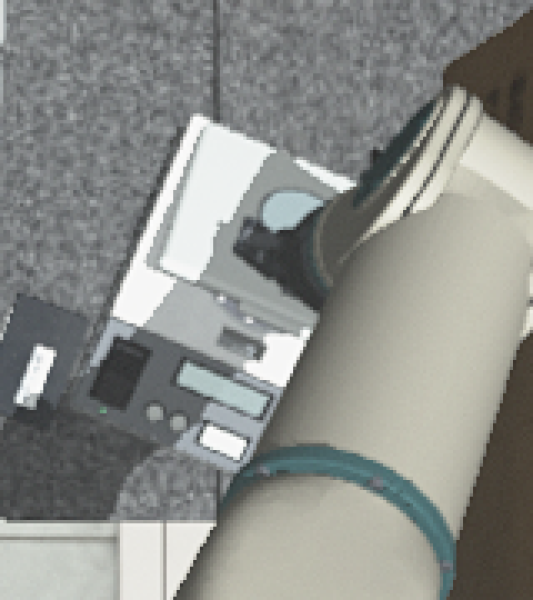

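The lid is following the fingers down. I'll continue along the arc.

```bash
python3 -m pendant '[{"delta_pos":[0.008,0,0.0115],"rotation":[0,0,0]},{"delta_pos":[0.008,0,0.0115],"rotation":[0,0,0]},{"delta_pos":[0.0055,0,0.0125],"rotation":[0,0,0]},{"delta_pos":[0.0055,0,0.0125],"rotation":[0,0,0]},{"delta_pos":[0.003,0,0.01],"rotation":[0,0,0]},{"delta_pos":[0,0,0],"rotation":[0,0,0]}]';python3 -m pendant '[{"delta_pos":[0,0,0.004],"rotation":[0,0,0]},{"delta_pos":[0,0,0.004],"rotation":[0,0,0]},{"delta_pos":[0,0,0.002],"rotation":[0,0,0]},{"delta_pos":[0,0,0],"rotation":[0,0,0]}]'; python3 -c "
from h import *
print(M(sense()['tcp_pos']),sense()['joint_pos'])"
```

```text
time_s: 13.3
tcp_pos: [535.6, -279.0, 131.7]
tool_rot: [0.184, 0.983, 0.0, -0.001]
wrist_force: [0.5, -0.1, 0.7]
gripper_width: 0.2
grasp_force: 0.2
time_s: 13.8
tcp_pos: [536.3, -279.5, 123.1]
tool_rot: [0.184, 0.983, 0.0, -0.0]
wrist_force: [-1.8, 1.6, 5.1]
gripper_width: -0.0
grasp_force: 2.1
[-14.6668  -1.5132 123.0609] [ 0.2929  0.7083  0.2285  1.751  -0.2284  0.7088  1.8432]
```

```bash
for i in 1 2 3; do python3 -m pendant '[{"delta_pos":[0,0,0.0015],"rotation":[0,0,0]},{"delta_pos":[0,0,0.0015],"rotation":[0,0,0]},{"delta_pos":[0,0,0],"rotation":[0,0,0]}]'|grep -E "tcp|wrist_f"; done
```

```text
tcp_pos: [536.5, -279.6, 119.6]
wrist_force: [-0.8, -0.5, 0.5]
tcp_pos: [537.0, -279.6, 116.5]
wrist_force: [-1.1, -0.1, -0.1]
tcp_pos: [537.0, -279.6, 115.0]
wrist_force: [-2.0, 1.4, 9.7]
```

```bash
python3 -m pendant '[{"delta_pos":[0,0,0.002],"rotation":[0,0,0]},{"delta_pos":[0,0,0],"rotation":[0,0,0]}]'|grep -E "tcp|wrist_f"
python3 -m pendant '[{"delta_pos":[0,0,-0.01],"rotation":[0,0,0]},{"delta_pos":[0,0,-0.025],"rotation":[0,0,0]},{"delta_pos":[0.01,0,-0.02],"rotation":[0,0,0]},{"delta_pos":[0.03,0,0],"rotation":[0,0,0]},{"delta_pos":[0.03,0.03,0],"rotation":[0,0,0]},{"delta_pos":[0,0.05,0],"rotation":[0,0,0]},{"delta_pos":[0,0.05,0],"rotation":[0,0,0]},{"delta_pos":[0,0.05,0],"rotation":[0,0,0]}]'
python3 - <<'E'
from h import *
s=camera("side");t=camera("top");print(M(sense()['tcp_pos']),sense()['wrist_force'])
f=lambda i:cv2.resize(i[150:270,340:440],(500,600),interpolation=3)[:,:400]
cv2.imwrite("pics/e.png",np.hstack([cv2.resize(s["img"][150:270,350:450],(400,480),interpolation=3),cv2.resize(t["img"][190:310,360:460],(400,480),interpolation=3)]))
E
```

```text
tcp_pos: [537.0, -279.6, 114.7]
wrist_force: [-5.6, 3.3, 20.8]
time_s: 16.18
tcp_pos: [537.3, -84.9, 166.9]
tool_rot: [0.184, 0.983, 0.0, 0.0]
wrist_force: [0.4, -0.4, -0.2]
gripper_width: -0.3
grasp_force: 0.0
[-84.6118 186.6257 166.4135] [-0.1722  0.3299  0.6127]
```

View pics/e.png

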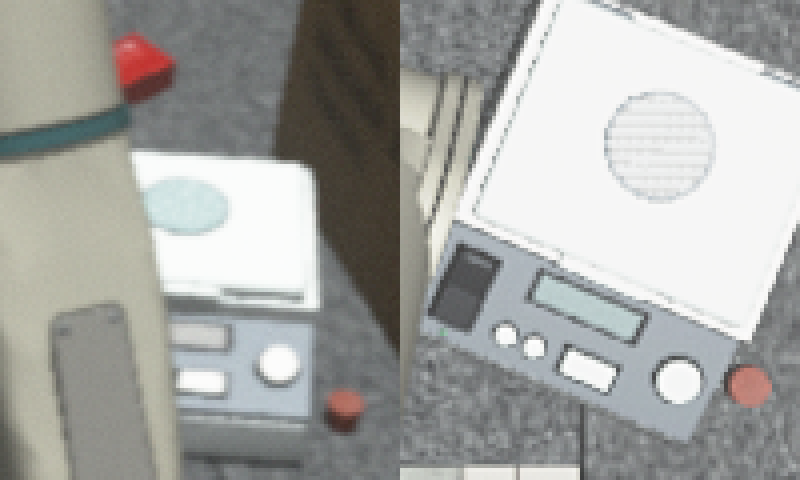

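The lid is flat and stays shut, and the rocker is on. Top-view crop pixel (678,380) puts the round key at machine (-86,-74), as before, so the fingers go there next.

```bash
python3 -m pendant '[{"delta_pos":[0,-0.04,0],"rotation":[0,0,0]},{"delta_pos":[0,-0.05,0],"rotation":[0,0,0]},{"delta_pos":[0,-0.05,0],"rotation":[0,0,0]},{"delta_pos":[0,-0.05,0],"rotation":[0,0,0]},{"delta_pos":[0,-0.04,0],"rotation":[0,0,0]},{"delta_pos":[0.002,-0.03,0.03],"rotation":[0,0,0]},{"delta_pos":[0,0,0],"rotation":[0,0,0]}]'; python3 -c "
from h import *
t=camera('top');s=camera('side');w=onz(t,(429.5,285),78);w2=onz(s,(419.75,241),78)
print(w,w2,M(w),M(w2),M(sense()['tcp_pos']),d(W([-88,-74,95])),rot(),sense()['joint_pos'])"
```

```text
time_s: 17.15
tcp_pos: [437.5, -330.4, 135.2]
tool_rot: [0.187, 0.982, -0.0, -0.002]
wrist_force: [0.1, 0.3, -0.5]
gripper_width: 0.0
grasp_force: 0.0
[ 442.299  -321.6315   78.    ] [ 437.9984 -318.9823   78.    ] [-87.0708 -74.7349  78.    ] [-92.0379 -73.8178  78.    ] [-86.4271 -81.2079 136.6218] [0.0016 0.0072 0.0416] [ 0.0326 -0.0273 -0.0582] [ 0.4435  0.6239  0.2219  1.8965 -0.2163  0.6449  1.9988]
```

```bash
python3 -m pendant '[{"delta_pos":[0.002,0.007,0.02],"rotation":[0,0,0]},{"delta_pos":[0,0,0.02],"rotation":[0,0,0]},{"delta_pos":[0,0,0.008],"rotation":[0,0,0]},{"delta_pos":[0,0,0],"rotation":[0,0,0]}]'; for i in 1 2 3; do python3 -m pendant '[{"delta_pos":[0,0,0.0015],"rotation":[0,0,0]},{"delta_pos":[0,0,0.0015],"rotation":[0,0,0]},{"delta_pos":[0,0,0],"rotation":[0,0,0]}]'|grep -E "tcp|wrist_f"; done;python3 -c "
from h import *
print(M(sense()['tcp_pos']))"
```

```text
time_s: 17.75
tcp_pos: [441.8, -320.2, 88.9]
tool_rot: [0.183, 0.983, 0.0, 0.0]
wrist_force: [0.5, 0.9, 0.7]
gripper_width: 0.2
grasp_force: 0.0
tcp_pos: [441.4, -320.9, 86.0]
wrist_force: [0.0, -0.0, 0.9]
tcp_pos: [441.1, -320.7, 82.6]
wrist_force: [0.1, 0.4, -0.2]
tcp_pos: [441.9, -321.2, 80.1]
wrist_force: [0.4, 0.1, 2.9]
[-87.635  -74.4485  80.0658]
```

```bash
for i in 1 2 3; do python3 -m pendant '[{"delta_pos":[0,0,0.001],"rotation":[0,0,0]},{"delta_pos":[0,0,0.001],"rotation":[0,0,0]},{"delta_pos":[0,0,0],"rotation":[0,0,0]}]'|grep -E "tcp|wrist_f"; done
```

```text
tcp_pos: [441.7, -321.2, 78.1]
wrist_force: [1.5, -0.1, 4.9]
tcp_pos: [442.1, -321.3, 76.9]
wrist_force: [0.3, 0.8, 11.5]
tcp_pos: [442.3, -321.4, 76.4]
wrist_force: [-2.6, 4.2, 24.7]
```

```bash
python3 -m pendant '[{"delta_pos":[0,0,-0.0005],"rotation":[0,0,0]},{"delta_pos":[0,0,0],"rotation":[0,0,0]},{"delta_pos":[0,0,0],"rotation":[0,0,0]},{"delta_pos":[0,0,0],"rotation":[0,0,0]}]'; python3 -c "
from h import *
print(sign_off())"
```

```text
time_s: 20.5
tcp_pos: [442.3, -321.4, 76.5]
tool_rot: [0.184, 0.983, -0.0, 0.002]
wrist_force: [-1.4, 2.5, 20.9]
gripper_width: -0.2
grasp_force: 10.4
the job is handed in; nothing more can be done
None
```

I switched the rocker on, pushed the lid down until it caught, and handed in at 20.5 s with the fingertips holding the round spin key down at about 21 N; the hand-in call returned no verdict.

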